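# Cap the floor flange's spigot and hold it home

### The job

Close off the floor flange on the sample board: lift away the tube offcut that stands over its spigot and put it in the empty yellow bin beside the board, then press the steel blanking cap (the larger of the two loose caps) onto the spigot until it clicks over the spring balls, and keep pressing until it is fully home. Leave the small end cap and the elbow that lie near the cap where they are. The sealing ring lifts the cap again when it is let go, so finish with the hand still on the cap, holding it pressed fully home.

Things in the scene. Friction and masses are not known exactly. Their poses are not given: they have to be found in the camera images.
- board: wooden sample board lying fixed on the bench, 230 (x) x 150 (y) x 18 mm, origin under its centre. On it, centred at x = -30 mm, the round steel floor flange: plate 110 mm across, 10 mm thick, four screw heads 3 mm high at 43 mm from its centre. At x = +78 mm a small saddle bracket, 64 mm above the bench
- spigot: the flange's upright stainless spigot, fixed: 30 mm diameter, 40 mm tall, top edge chamfered 4 mm. Origin on its axis on the top face of the flange plate (28 mm above the bench), z up. Four spring balls stand 3.4 mm out of its side, centres 17 mm above the plate. Round its foot a black springy sealing ring, 45 mm across, its top 8.5 mm above the plate
- spigot_top (a point): centre of the spigot's top, 40 mm above the flange plate. The inside of the cap's top stops on it; the rim is then 4 mm above the plate: fully home. Holding the cap home takes 7 to 8 N against the sealing ring; 10 to 20 N is a firm push
- cap: stainless blanking cap standing mouth down on the bench: 46 mm outside diameter, 40 mm tall, sides straight up to 34 mm, slightly domed closed top, 0.15 kg (+-30 percent). Origin at the centre of its rim (lower edge), z up along its axis. Inside the mouth, 4 mm above the rim, a rounded bead leaves an opening of 32.4 mm
- cap_top (a point): centre of the cap's top, 40 mm above its rim. Pressing it on, by height of the rim above the plate: at 18.5 mm the bead meets the balls and the push grows to some 10 to 15 N; it drops suddenly as the bead passes the balls at 13 to 8.5 mm (the click); let go, the cap would stay at about 7.5 mm; 4 mm is fully home
- tube: offcut of stainless tube standing upright over the spigot, on the flange plate: 60.3 mm outside diameter, 2.6 mm wall, 80 mm long, 0.25 kg (up to 30 percent more or less). Origin at the centre of its lower end, z up along its axis
- tube_mid (a point): the middle of the tube offcut, on its axis, 40 mm from either end
- bin: empty yellow open-fronted stock bin standing loose on the bench on its own beside the board (not one of the four along the back edge), 230 mm long (x) x 150 mm wide (y) x 110 mm high, walls and floor 3 mm. Origin under its centre, x pointing to its high back wall, z up; its front lip, at -x, is 53 mm high and the side walls slope down to it over the front 80 mm
- elbow: bystander: stainless tube elbow, 42 mm tube, about 90 x 90 x 42 mm, lying near the cap. Origin under its bend
- small_cap: bystander: small solid end cap, 34 mm diameter and 19 mm tall, about 90 mm from the cap. Origin under its centre
Mind the look-alikes: they are no part of the job. Leave any pink or purple look-alike of the cap alone.

How it is judged:
On the way, in this order (a step that is already met when the one before it is completed fails the run):
1. the tube offcut lies or stands in the yellow bin, let go (x of tube_mid in the frame of bin between -0.1 and 0.1 m and y of tube_mid in the frame of bin between -0.065 and 0.065 m and z of tube_mid in the frame of bin between 0 and 0.07 m and not (contact force between any of the arm, the fingers and tube above 0.2 N)), for 0.2 s.
2. the cap has clicked over the spring balls of the spigot, upright on its axis (horizontal distance between cap and spigot below 0.003 m and angle between cap's own z axis and vertical below 0.06 rad and z of cap in the frame of spigot below 0.009 m), for 0.1 s.
At the end, for the whole second after the job is handed in: Tube offcut let go in the bin (its middle within 100 x 65 mm of the bin centre, under 70 mm above its underside). Cap on the spigot (3 mm, 0.06 rad), touched by the robot with over 2 N and held pressed: rim under 5.6 mm above the plate (home is 4, let go it rises to 7.5) (all of step 1 and horizontal distance between cap and spigot below 0.003 m and angle between cap's own z axis and vertical below 0.06 rad and z of cap in the frame of spigot below 0.0056 m and contact force between any of the fingers, the arm and cap above 2 N); the arm keeps its last pose, push and grip.
It fails at once if the elbow or the small end cap is moved more than 30 mm (distance of any of elbow, small_cap from where it was at the start of the episode above 0.03 m).
It also fails if it takes over 72 s, if anything falls off the work surface, if the arm or the gripper's body presses on something with over 40 N, if the wrist force passes 120 N, or if a joint passes its speed limit or range.

### The arm

A 6-joint arm with a two-finger parallel gripper is mounted at the origin on the work surface. World frame = base frame: x ahead of the robot, y to its left, z up, the work surface at z = 0. Lengths are in m, angles in rad, forces in N, time in s.
With the tool pointing down it reaches from about 0.3 to 0.875 m from the base axis. Payload 6.4 kg.
Tool frame: the origin (TCP) lies midway between the tips of the shut fingers; the grasp point (between the pads) lies 19 mm behind it; z points along the fingers, y is the line along which they close (so a half turn about z gives the same grasp; the last joint's range is limited). The gripper opens to 88 mm and grips with 3 to 60 N. Pads are 18 mm wide; open, the fingers measure 123 mm over their backs; the gripper's body (75 mm by 187 mm) begins 45 mm behind the grasp point.
Start: joints at [-1.379, 0.181, 1.607, -0, 1.354, -0.206], TCP at [0.223, -0.53, 0.211] pointing down, gripper open.
Joint ranges: [-2.99, 2.99], [-0.89, 2.07], [0.3, 2.58], [-1.14, 4.28], [0, 2.63], [-3.12, 3.12]. Speed limits (rad/s): [2.57, 2.57, 3.01, 3.14, 3.14, 3.14].

### API

Orientations are given as a unit quaternion [x, y, z, w].
In Python, from workcell import arm gives the robot as it stands.
- The arm moves only by the shell command python3 -m pendant 'ROWS' [OPENING] [FORCE]. ROWS is JSON, a list of rows, each a list of 2 entries, a list of its own where there are three numbers: the shift along the tool's x, y, z in m, then the turn, a rotation vector about the tool's x, y, z in degrees. A call has 1 to 10 rows; each row shifts and turns the commanded pose from where the row before left it, along the tool's axes as they then stand; what a row does not reach is not made up. A row lasts 1/12 s, in which the tool goes at most 41.7 mm and 7.16 degrees, less where a joint would pass 70% of its speed; a pose out of reach is approached as far as the arm can. A call with a gripper value outside its range is refused whole. OPENING is the closure, from 0 (fully open) to 1 (shut), set as the call begins (- or left out, the last holds). The fingers move at their own pace and stop on an object; FORCE is the grip in N (left out, the last holds). Time passes only in rows, so rows that do not move let the fingers close. It gives the time, the measured TCP pose, the force, the opening and the grip force at its end, in the units of the state.
- arm.state(): the state, without advancing time (a new reading comes with each control period).
- arm.capture(name): name is "scene" or "side" or "wrist"; returns (picture, depth): 400x640x3 uint8, blue, green, red; 400x640 float32, m along the optical axis (not along the pixel's ray), 0 where there is no reading.
- arm.camera_model(name): a dict with "camera_matrix" (3x3 intrinsics, pixels), "distortion" ([k1, k2, p1, p2, k3] as OpenCV has them; the pictures are not rectified), "R" (3x3) and "t" (3): a world point X has camera coordinates R X + t. Camera axes: x right, y down, z forward; pixel columns grow to the right and rows downward; lengths in m; the calibration is good to about 2 mm. A picture is of the moment at which its call begins: read the wrist's pose just before it. camera_model takes no time and is no camera call; for the wrist camera it gives the pose at the moment of the call.
- arm.close_job(): hands the job in; it is judged then, once.
The state is a dict: "time": time; "qpos": joint angles; "joint_velocities": joint speeds; "effort": joint torques, N m; "tool_pos": TCP position; "ee_rot": TCP orientation; "force": force on the tool from outside, world axes, zero at the start; "wrist_torque": the same for the moment, N m; "width": opening from 0.0 (shut) to 1.0 (fully open); "gripper_force": force on a finger pad.
Only numpy, scipy, OpenCV 4.12 (cv2) and the standard library are available. Lean on these libraries where they do the work, as an engineer would, in place of code of your own. Each camera call takes 0.05 s, during which the arm holds its last target. There are 200 camera calls.

## Working session

There is one attempt and no reset: what is moved stays moved. The work goes in short steps, Python scripts to look and compute and a shell command to move; the robot and the scene stay as the last step left them, time stands still between calls to the robot, and variables do not carry over. Pictures are saved under pics/ and viewed, at most 10 in all, crops included, and the job is handed in when it is done.

```bash
ls; mkdir -p pics
python3 - <<'E'
from workcell import arm
import cv2,numpy as np
s=arm.state(); print(s)
for n in("scene","side"):
    p,d=arm.capture(n); m=arm.camera_model(n)
    cv2.imwrite(f"pics/{n}0.png",p); np.savez(f"{n}0.npz",p=p,d=d,K=m["camera_matrix"],D=m["distortion"],R=m["R"],t=m["t"])
    print(n, -np.array(m["R"]).T@np.array(m["t"]),m["camera_matrix"],m["distortion"], (d>0).mean())
E
```

```text
pics
{'time': 0.0, 'qpos': array([-1.37931867e+00,  1.81531447e-01,  1.60799515e+00, -4.57629679e-05,
        1.35379402e+00, -2.06307589e-01]), 'joint_velocities': array([-0.00070177,  0.00093576, -0.00035406,  0.00094016,  0.0002928 ,
        0.0012786 ]), 'effort': array([ 5.06706456e-04, -4.33865082e+01, -3.41850615e+01,  7.03634229e-02,
        3.85782158e-02, -1.45465283e-04]), 'tool_pos': array([ 0.22262698, -0.52952315,  0.21022179]), 'ee_rot': array([ 9.80284635e-01,  1.97588683e-01, -1.59336359e-05, -8.64123798e-04]), 'force': array([-0.58622438, -0.32969395,  0.63613873]), 'wrist_torque': array([-0.02115924,  0.02914855,  0.06194733]), 'gripper_force': 0.0, 'width': 0.9980422654751663}
scene [1.08430207 0.14892486 1.08206561] [[470.02221135   0.         316.53509438]
 [  0.         470.02221135 185.60259841]
 [  0.           0.           1.        ]] [0.02717208 0.         0.         0.         0.        ] 0.9959765625
side [0.16180117 0.75875493 0.53331817] [[372.91838418   0.         319.73035288]
 [  0.         372.91838418 201.39733948]
 [  0.           0.           1.        ]] [0.00766947 0.         0.         0.         0.        ] 0.99589453125
```

View pics/scene0.png

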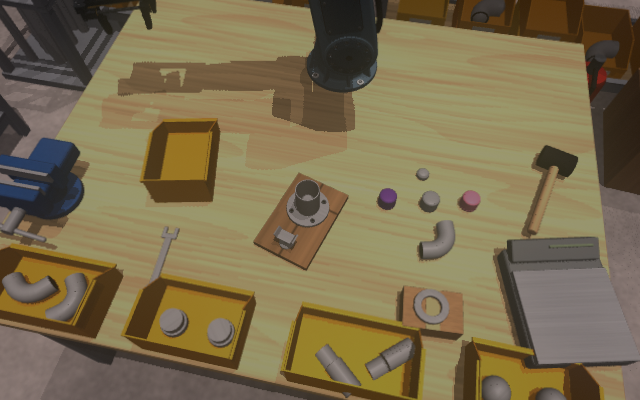

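View pics/side0.png

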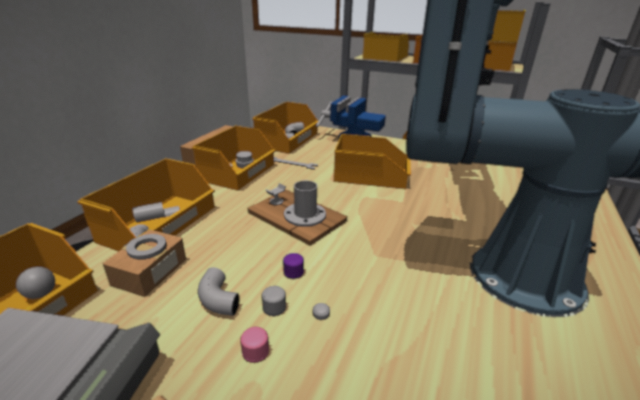

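The scene view shows the tube at (307,192), the yellow bin at (182,165), the steel cap at (430,200) between the purple (388,198) and pink (470,200) ones, the small cap at (423,174), and the elbow at (440,240). The side view agrees: tube (305,198), cap (274,299).

```bash
cat > h.py <<'E'
import cv2,numpy as np
def cloud(v):
    d=v["d"]; h,w=d.shape
    uv=np.stack(np.meshgrid(np.arange(w),np.arange(h)),-1).reshape(-1,1,2).astype(float)
    n=cv2.undistortPoints(uv,np.array(v["K"]),np.array(v["D"])).reshape(h,w,2)
    c=np.dstack([n*d[...,None],d])
    X=(c-np.array(v["t"]))@np.array(v["R"]); X[d==0]=np.nan
    return X
def plane(v,uv,z):
    n=cv2.undistortPoints(np.array(uv,float).reshape(-1,1,2),np.array(v["K"]),np.array(v["D"])).reshape(-1,2)
    R=np.array(v["R"]); C=-R.T@np.array(v["t"]); r=np.c_[n,np.ones(len(n))]@R
    return C+r*((z-C[2])/r[:,2])[:,None]
def circ(P):
    A=np.c_[2*P,np.ones(len(P))]; s=np.linalg.lstsq(A,(P**2).sum(1),rcond=None)[0]
    return s[:2],np.sqrt(s[2]+s[:2]@s[:2])
E
python3 - <<'E'
from h import *
v=np.load("scene0.npz"); X=cloud(v)
def box(u0,u1,v0,v1,z0,z1):
    Q=X[v0:v1,u0:u1].reshape(-1,3); Q=Q[(Q[:,2]>z0)&(Q[:,2]<z1)]; return Q
def rep(n,Q):
    c,s,a=cv2.minAreaRect(Q[:,:2].astype(np.float32)); print(n,len(Q),"z",np.percentile(Q[:,2],[2,50,98]).round(3),"rect",np.round(c,4),np.round(s,4),round(a,1))
print("bench z",np.nanmedian(X[130:140,400:480,2]))
rep("tube rim",box(285,330,170,215,.098,.115))
Q=box(285,330,170,215,.098,.118);print(circ(Q[:,:2]),cv2.minEnclosingCircle(Q[:,:2].astype(np.float32)))
Q=box(410,450,185,215,.034,.045);rep("cap top",Q);print(cv2.minEnclosingCircle(Q[:,:2].astype(np.float32)))
rep("small",box(412,434,163,184,.012,.03))
rep("elbow",box(412,465,213,265,.01,.06))
rep("bin",box(130,230,105,210,.02,.125))
rep("bin hi",box(130,230,105,210,.1,.125))
Q=box(130,230,105,210,.1,.125)
rep("board",box(245,355,165,275,.012,.022)); rep("bracket",box(270,305,220,255,.05,.07))
rep("purple",box(375,400,183,212,.03,.05));rep("pink",box(458,484,185,215,.03,.05))
# flange plate points z~.028
rep("plate",box(245,355,165,275,.024,.031))
rep("spigot?",box(298,316,180,200,.055,.08))
E
```

```text
bench z -0.0012637525264179768
tube rim 153 z [0.098 0.105 0.11 ] rect [0.5292 0.0052] [0.0591 0.0597] 61.3
(array([0.52890291, 0.00507338]), np.float64(0.028658697496833085)) ((0.5280886888504028, 0.004172788001596928), 0.03125108405947685)
cap top 202 z [0.034 0.039 0.043] rect [0.4482 0.3071] [0.0419 0.0426] 29.1
((0.4478495717048645, 0.308892160654068), 0.02337886579334736)
small 85 z [0.012 0.015 0.02 ] rect [0.361  0.2841] [0.0308 0.03  ] 5.7
elbow 872 z [0.018 0.038 0.044] rect [0.5586 0.3382] [0.0642 0.1249] 59.1
bin 3279 z [0.022 0.062 0.111] rect [ 0.4531 -0.3473] [0.2433 0.1654] 12.6
bin hi 655 z [0.101 0.107 0.112] rect [ 0.4939 -0.3381] [0.1597 0.1654] 12.6
board 2998 z [0.013 0.018 0.021] rect [ 0.559  -0.0037] [0.1518 0.2323] 73.3
bracket 226 z [0.05  0.055 0.065] rect [ 0.6342 -0.0254] [0.0551 0.0269] 75.0
purple 227 z [0.031 0.038 0.042] rect [0.4622 0.2008] [0.0446 0.0441] 39.6
pink 246 z [0.032 0.037 0.043] rect [0.4261 0.4087] [0.0456 0.0444] 86.5
plate 665 z [0.024 0.027 0.031] rect [0.5675 0.0006] [0.1092 0.1779] 83.3
spigot? 135 z [0.056 0.067 0.079] rect [0.515  0.0006] [0.0383 0.0365] 65.2
```

```bash
r='x'
python3 -m pendant '[[[0.0245,-0.0187,-0.002],[0,0,0]],[[0.0245,-0.0187,-0.002],[0,0,0]],[[0.0245,-0.0187,-0.002],[0,0,0]],[[0.0245,-0.0187,-0.002],[0,0,0]],[[0.0245,-0.0187,-0.002],[0,0,0]],[[0.0245,-0.0187,-0.002],[0,0,0]],[[0.0245,-0.0187,-0.002],[0,0,0]],[[0.0245,-0.0187,-0.002],[0,0,0]],[[0.0245,-0.0187,-0.002],[0,0,0]],[[0.0245,-0.0187,-0.002],[0,0,0]]]' 0 40
python3 -m pendant '[[[0.0245,-0.0187,-0.002],[0,0,0]],[[0.0245,-0.0187,-0.002],[0,0,0]],[[0.0245,-0.0187,-0.002],[0,0,0]],[[0.0245,-0.0187,-0.002],[0,0,0]],[[0.0245,-0.0187,-0.002],[0,0,0]],[[0.0245,-0.0187,-0.002],[0,0,0]],[[0.0245,-0.0187,-0.002],[0,0,0]],[[0.0245,-0.0187,-0.002],[0,0,0]],[[0.0245,-0.0187,-0.002],[0,0,0]],[[0.0245,-0.0187,-0.002],[0,0,0]]]'
python3 -m pendant '[[[0,0,0],[0,0,-6.65]],[[0,0,0],[0,0,-6.65]],[[0,0,0],[0,0,-6.65]],[[0,0,0],[0,0,-6.65]],[[0,0,0],[0,0,-6.65]],[[0,0,0],[0,0,-6.65]]]'
python3 -m pendant '[[[0,0,0],[0,0,-6.65]],[[0,0,0],[0,0,-6.65]],[[0,0,0],[0,0,-6.65]],[[0,0,0],[0,0,-6.65]],[[0,0,0],[0,0,-6.65]],[[0,0,0],[0,0,-6.65]],[[0,0,0],[0,0,0]],[[0,0,0],[0,0,0]]]'
cat > look.py <<'E'
import sys
from h import *
from workcell import arm
def wrist(name):
    m=arm.camera_model("wrist"); p,d=arm.capture("wrist")
    cv2.imwrite(f"pics/{name}.png",p)
    v=dict(p=p,d=d,K=m["camera_matrix"],D=m["distortion"],R=m["R"],t=m["t"]); np.savez(name+".npz",**v)
    return v
def tool(): 
    from scipy.spatial.transform import Rotation as Ro
    s=arm.state(); return np.array(s["tool_pos"]),Ro.from_quat(s["ee_rot"]).as_matrix()
E
python3 - <<'E'
from look import *
p,R=tool(); print(p.round(4)); print(R.round(3)); v=wrist("w1"); X=cloud(v); print(-np.array(v["R"]).T@v["t"])
Q=X.reshape(-1,3); Q=Q[(Q[:,2]>.102)&(Q[:,2]<.115)&(np.hypot(Q[:,0]-.529,Q[:,1]-.005)<.06)]
print(len(Q),Q[:,2].mean(),cv2.minEnclosingCircle(Q[:,:2].astype(np.float32)),circ(Q[:,:2]))
E
```

```text
time: 0.93
tool_pos: [0.3765, -0.2612, 0.231]
ee_rot: [0.98, 0.197, -0.0, -0.0]
force: [0.2, -0.1, 0.5]
width: 1.003
gripper_force: 0.0
time: 1.77
tool_pos: [0.5299, 0.0061, 0.2508]
ee_rot: [0.98, 0.198, -0.0, -0.0]
force: [0.9, -1.4, -0.5]
width: 1.001
gripper_force: 0.0
time: 2.27
tool_pos: [0.5293, 0.0047, 0.2506]
ee_rot: [0.852, 0.523, -0.0, -0.0]
force: [-0.9, 0.1, 0.1]
width: 1.002
gripper_force: 0.0
time: 2.93
tool_pos: [0.5294, 0.0046, 0.2508]
ee_rot: [0.627, 0.779, -0.0, -0.0]
force: [-0.7, 0.3, -0.4]
width: 0.999
gripper_force: 0.0
[0.5294 0.0046 0.2508]
[[-0.215  0.977 -0.001]
 [ 0.977  0.215  0.   ]
 [ 0.    -0.001 -1.   ]]
[0.51369131 0.0704218  0.42420534]
475 0.10719859840218952 ((0.5270532965660095, 0.0066869743168354034), 0.030306022614240646) (array([0.52731476, 0.00721509]), np.float64(0.028449187060459888))
```

View pics/w1.png

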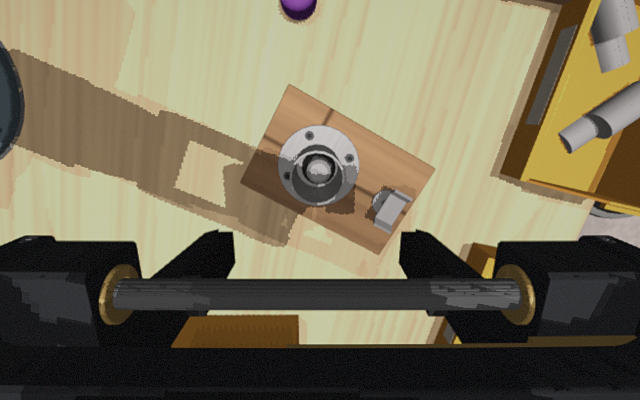

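The wrist view shows the tube end at (318,170), centred in x between the fingertips at 235 and 400. I'm about 2 mm off its axis, so I'll descend and grip.

```bash
python3 -m pendant '[[[0.001,-0.001,0.022],[0,0,0]],[[0,0,0.022],[0,0,0]],[[0,0,0.022],[0,0,0]],[[0,0,0.022],[0,0,0]],[[0,0,0.022],[0,0,0]],[[0,0,0.022],[0,0,0]],[[0,0,0.022],[0,0,0]],[[0,0,0.02],[0,0,0]],[[0,0,0],[0,0,0]]]' 0
python3 -m pendant '[[[0,0,0],[0,0,0]],[[0,0,0],[0,0,0]],[[0,0,0],[0,0,0]],[[0,0,0],[0,0,0]],[[0,0,0],[0,0,0]],[[0,0,0],[0,0,0]],[[0,0,0],[0,0,0]],[[0,0,0],[0,0,0]]]' 1 35
python3 -m pendant '[[[0,0,-0.01],[0,0,0]],[[0,0,-0.02],[0,0,0]],[[0,0,-0.02],[0,0,0]],[[0,0,-0.02],[0,0,0]],[[0,0,-0.02],[0,0,0]],[[0,0,-0.02],[0,0,0]],[[0,0,-0.02],[0,0,0]],[[0,0,-0.02],[0,0,0]],[[0,0,0],[0,0,0]]]'
```

```text
time: 3.73
tool_pos: [0.5251, 0.0059, 0.073]
ee_rot: [0.626, 0.779, -0.002, -0.003]
force: [-1.0, 0.2, -0.5]
width: 0.996
gripper_force: 0.0
time: 4.4
tool_pos: [0.5293, 0.0051, 0.0784]
ee_rot: [0.625, 0.78, 0.0, 0.001]
force: [-0.4, -0.4, 6.6]
width: 0.655
gripper_force: 35.0
time: 5.15
tool_pos: [0.5305, 0.0049, 0.2317]
ee_rot: [0.625, 0.78, 0.002, 0.003]
force: [1.5, -0.1, -1.7]
width: 0.651
gripper_force: 35.0
```

```bash
python3 -m pendant '[[[-0.0273,-0.0126,0],[0,0,0]],[[-0.0273,-0.0126,0],[0,0,0]],[[-0.0273,-0.0126,0],[0,0,0]],[[-0.0273,-0.0126,0],[0,0,0]],[[-0.0273,-0.0126,0],[0,0,0]],[[-0.0273,-0.0126,0],[0,0,0]]]'
python3 -m pendant '[[[-0.0273,-0.0126,0],[0,0,0]],[[-0.0273,-0.0126,0],[0,0,0]],[[-0.0273,-0.0126,0],[0,0,0]],[[-0.0273,-0.0126,0],[0,0,0]],[[-0.0273,-0.0126,0],[0,0,0]],[[-0.0273,-0.0126,0],[0,0,0]],[[0,0,0],[0,0,0]],[[0,0,0],[0,0,0]]]'
python3 - <<'E'
from look import *
p,R=tool(); print(p.round(4)); v=wrist("w2"); X=cloud(v)
Q=X.reshape(-1,3); Q=Q[(Q[:,2]>.1)&(Q[:,2]<.115)&(np.hypot(Q[:,0]-.453,Q[:,1]+.347)<.2)]
print(len(Q),cv2.minAreaRect(Q[:,:2].astype(np.float32)))
E
```

```text
time: 5.65
tool_pos: [0.4892, -0.1719, 0.2258]
ee_rot: [0.625, 0.78, -0.0, -0.001]
force: [-0.1, -0.4, -2.2]
width: 0.65
gripper_force: 35.0
time: 6.32
tool_pos: [0.4511, -0.3481, 0.2254]
ee_rot: [0.626, 0.779, 0.0, -0.001]
force: [0.8, 0.9, -2.8]
width: 0.652
gripper_force: 35.0
[ 0.4511 -0.3481  0.2254]
2811 ((0.488496869802475, -0.3363797962665558), (0.16392339766025543, 0.1620527058839798), 12.645956993103027)
```

View pics/w2.png

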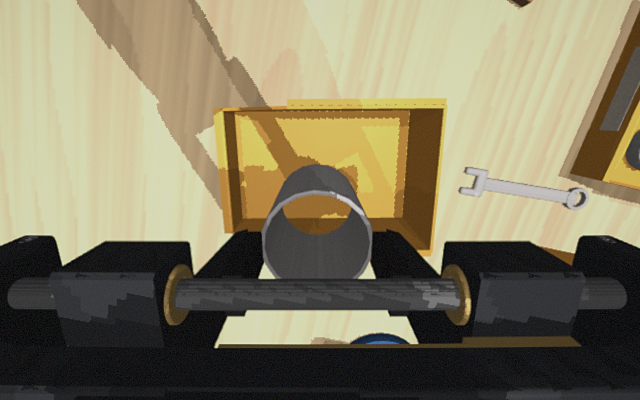

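The tube is held at (317,235), over the middle of the bin, whose edges run from 220 to 445 in x. Next I lower, release and rise.

```bash
python3 -m pendant '[[[0,0,0.02],[0,0,0]],[[0,0,0.02],[0,0,0]],[[0,0,0.02],[0,0,0]],[[0,0,0.02],[0,0,0]],[[0,0,0.02],[0,0,0]],[[0,0,0.02],[0,0,0]],[[0,0,0.02],[0,0,0]],[[0,0,0.016],[0,0,0]],[[0,0,0.01],[0,0,0]],[[0,0,0],[0,0,0]]]'
python3 -m pendant '[[[0,0,0],[0,0,0]],[[0,0,0],[0,0,0]],[[0,0,0],[0,0,0]],[[0,0,0],[0,0,0]],[[0,0,0],[0,0,0]],[[0,0,0],[0,0,0]]]' 0
python3 -m pendant '[[[0,0,-0.01],[0,0,0]],[[0,0,-0.02],[0,0,0]],[[0,0,-0.025],[0,0,0]],[[0,0,-0.025],[0,0,0]],[[0,0,-0.03],[0,0,0]],[[0,0,-0.03],[0,0,0]],[[0,0,-0.03],[0,0,0]],[[0,0,-0.02],[0,0,0]],[[0,0,0],[0,0,0]]]'
python3 - <<'E'
from look import *
for n in("scene",):
    m=arm.camera_model(n); p,d=arm.capture(n); np.savez("s2.npz",p=p,d=d,K=m["camera_matrix"],D=m["distortion"],R=m["R"],t=m["t"])
    cv2.imwrite("pics/s2.png",cv2.resize(p[100:260,120:480],None,fx=2,fy=2))
    X=cloud(np.load("s2.npz"))
    def top(u0,u1,v0,v1,z0,z1):
        Q=X[v0:v1,u0:u1].reshape(-1,3); Q=Q[(Q[:,2]>z0)&(Q[:,2]<z1)].astype(np.float32); return len(Q),cv2.minEnclosingCircle(Q[:,:2]),Q[:,2].max()
    print("spigot top",top(290,325,175,215,.06,.075))
    # elbow nearest points to cap
    Q=X[213:265,412:465].reshape(-1,3);Q=Q[Q[:,2]>.012]-[.448,.307,0]; r=np.hypot(Q[:,0],Q[:,1]); i=r.argsort()[:200:20]
    print(np.c_[r[i],np.degrees(np.arctan2(Q[i,1],Q[i,0]))].round(3))
E
```

```text
time: 7.2
tool_pos: [0.4512, -0.3446, 0.0584]
ee_rot: [0.625, 0.781, 0.001, -0.003]
force: [0.3, 0.7, -3.1]
width: 0.649
gripper_force: 35.0
time: 7.7
tool_pos: [0.4526, -0.3479, 0.0619]
ee_rot: [0.625, 0.78, -0.0, 0.001]
force: [-0.4, 0.2, -0.9]
width: 1.0
gripper_force: 0.0
time: 8.45
tool_pos: [0.4541, -0.3495, 0.2578]
ee_rot: [0.625, 0.78, -0.001, 0.005]
force: [0.8, -0.3, 0.7]
width: 1.0
gripper_force: 0.0Traceback (most recent call last):
  File "<stdin>", line 8, in <module>
  File "<stdin>", line 7, in top
cv2.error: OpenCV(4.12.0) /io/opencv/modules/imgproc/src/shapedescr.cpp:201: error: (-215:Assertion failed) count >= 0 && (depth == CV_32F || depth == CV_32S) in function 'minEnclosingCircle'
```

View pics/s2.png

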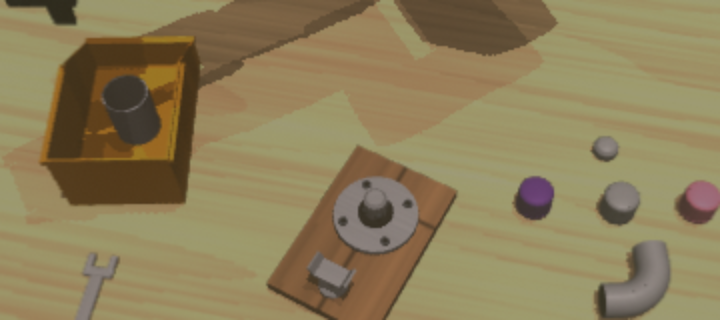

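The tube stands in the bin at (130,110) and the spigot is bare at (375,205). The bystanders haven't moved. I'll go above the spigot to measure it, then on to the cap.

```bash
python3 -m pendant '[[[0.0275,0.0125,0],[0,0,0]],[[0.0275,0.0125,0],[0,0,0]],[[0.0275,0.0125,0],[0,0,0]],[[0.0275,0.0125,0],[0,0,0]],[[0.0275,0.0125,0],[0,0,0]],[[0.0275,0.0125,0],[0,0,0]]]'
python3 -m pendant '[[[0.0275,0.0125,0],[0,0,0]],[[0.0275,0.0125,0],[0,0,0]],[[0.0275,0.0125,0],[0,0,0]],[[0.0275,0.0125,0],[0,0,0]],[[0.0275,0.0125,0],[0,0,0]],[[0.0275,0.0125,0],[0,0,0]],[[0,0,0],[0,0,0]],[[0,0,0],[0,0,0]],[[0,0,0],[0,0,0]],[[0,0,0],[0,0,0]]]'
cat > fit.py <<'E'
from look import *
def top(v,c,r,z0,z1):
    X=cloud(v); m=(X[...,2]>z0)&(X[...,2]<z1)&(np.hypot(X[...,0]-c[0],X[...,1]-c[1])<r)
    Q=X[m]; 
    if len(Q)<10: return len(Q)
    cc=cv2.minEnclosingCircle(Q[:,:2].astype(np.float32)); return len(Q),np.round(cc[0],4),round(cc[1],4),"mean",Q.mean(0).round(4),"zpct",np.percentile(Q[:,2],[5,50,95]).round(4)
E
python3 - <<'E'
from fit import *
p,R=tool(); print(p.round(4)); v=wrist("w3")
print("top",top(v,(.528,.006),.025,.062,.075)); print("all",top(v,(.528,.006),.03,.045,.075));print("plate",top(v,(.528,.006),.07,.0245,.0335))
cv2.imwrite("pics/w3c.png",cv2.resize(v["p"][100:240,230:410],None,fx=4,fy=4,interpolation=2))
E
```

```text
time: 9.0
tool_pos: [0.4887, -0.1682, 0.2496]
ee_rot: [0.625, 0.78, -0.0, -0.001]
force: [0.1, 0.5, 0.1]
width: 0.999
gripper_force: 0.0
time: 9.83
tool_pos: [0.5263, 0.0063, 0.2505]
ee_rot: [0.626, 0.78, -0.0, -0.0]
force: [-1.5, -0.2, -0.1]
width: 0.996
gripper_force: 0.0
[0.5263 0.0063 0.2505]
top (451, array([0.5295, 0.0068]), 0.015, 'mean', array([0.5292, 0.0075, 0.067 ]), 'zpct', array([0.064 , 0.0674, 0.069 ]))
all (539, array([0.5295, 0.0071]), 0.018, 'mean', array([0.5289, 0.0089, 0.0644]), 'zpct', array([0.0482, 0.067 , 0.0689]))
plate (4242, array([0.5292, 0.0066]), 0.055, 'mean', array([0.5288, 0.0089, 0.0281]), 'zpct', array([0.0266, 0.028 , 0.0303]))
```

View pics/w3c.png

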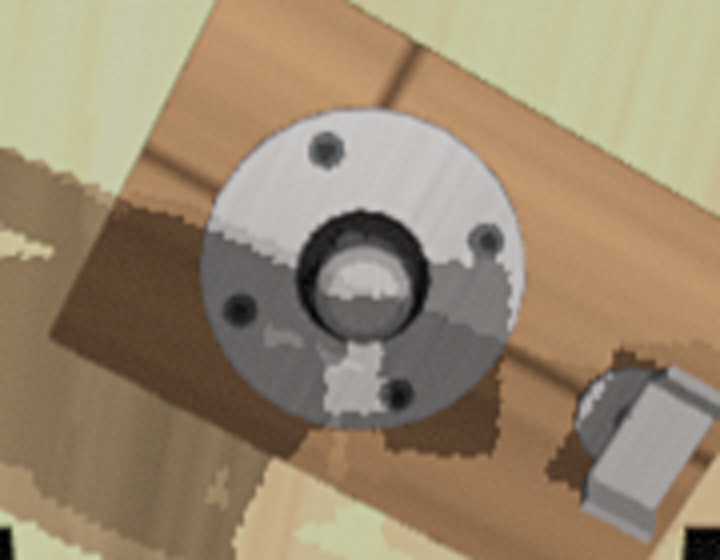

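The crop shows the bare spigot centred on the flange at (363,285). Its measured position is (0.5295, 0.0068) with radius 15.0 mm, and the plate radius is 55.0 mm, both matching the given sizes. On to the cap.

```bash
python3 -m pendant '[[[0.0311,-0.0011,0],[0,0,0]],[[0.0311,-0.0011,0],[0,0,0]],[[0.0311,-0.0011,0],[0,0,0]],[[0.0311,-0.0011,0],[0,0,0]],[[0.0311,-0.0011,0],[0,0,0]],[[0.0311,-0.0011,0],[0,0,0]],[[0.0311,-0.0011,0],[0,0,0]],[[0.0311,-0.0011,0],[0,0,0]],[[0.0311,-0.0011,0],[0,0,0]],[[0.0311,-0.0011,0],[0,0,0]]]'
python3 -m pendant '[[[0,0,0.005],[0,0,6.8]],[[0,0,0.005],[0,0,6.8]],[[0,0,0.005],[0,0,6.8]],[[0,0,0.005],[0,0,6.8]],[[0,0,0.005],[0,0,6.8]],[[0,0,0.005],[0,0,6.8]],[[0,0,0.005],[0,0,6.8]]]'
python3 -m pendant '[[[0,0,0],[0,0,0]],[[0,0,0],[0,0,0]],[[0,0,0],[0,0,0]],[[0,0,0],[0,0,0]],[[0,0,0],[0,0,0]]]' 0.15
python3 - <<'E'
from fit import *
for k in range(3):
    p,R=tool(); print(p.round(4)); v=wrist(f"w4{k}")
    print("cap",top(v,(.448,.308),.04,.031,.05)); print("cap all",top(v,(.448,.308),.04,.01,.05))
print(R.round(3))
E
```

```text
time: 10.72
tool_pos: [0.4482, 0.3087, 0.2512]
ee_rot: [0.626, 0.78, 0.0, 0.0]
force: [1.1, 0.7, -0.8]
width: 1.003
gripper_force: 0.0
time: 11.3
tool_pos: [0.4488, 0.3073, 0.2158]
ee_rot: [0.889, 0.458, -0.0, 0.0]
force: [1.0, 0.0, 0.4]
width: 0.996
gripper_force: 0.0
time: 11.72
tool_pos: [0.4485, 0.3084, 0.2165]
ee_rot: [0.887, 0.462, 0.0, 0.0]
force: [-0.3, 0.9, 0.2]
width: 0.849
gripper_force: 0.0
[0.4485 0.3084 0.2165]
cap (1107, array([0.4461, 0.3112]), 0.0232, 'mean', array([0.4469, 0.3122, 0.0386]), 'zpct', array([0.0348, 0.0391, 0.0407]))
cap all (1161, array([0.4461, 0.3112]), 0.0232, 'mean', array([0.4474, 0.313 , 0.0378]), 'zpct', array([0.0318, 0.039 , 0.0407]))
[0.4484 0.3084 0.2165]
cap (1101, array([0.4464, 0.3113]), 0.023, 'mean', array([0.4469, 0.3122, 0.0387]), 'zpct', array([0.035 , 0.0391, 0.0408]))
cap all (1157, array([0.4464, 0.3113]), 0.023, 'mean', array([0.4474, 0.3129, 0.0378]), 'zpct', array([0.0323, 0.039 , 0.0407]))
[0.4484 0.3085 0.2164]
cap (1098, array([0.4462, 0.3113]), 0.0229, 'mean', array([0.4468, 0.3122, 0.0387]), 'zpct', array([0.0352, 0.0391, 0.0408]))
cap all (1155, array([0.4462, 0.3113]), 0.0229, 'mean', array([0.4474, 0.3129, 0.0378]), 'zpct', array([0.0318, 0.039 , 0.0407]))
[[ 0.573  0.82   0.   ]
 [ 0.82  -0.573  0.   ]
 [ 0.     0.    -1.   ]]
```

View pics/w42.png

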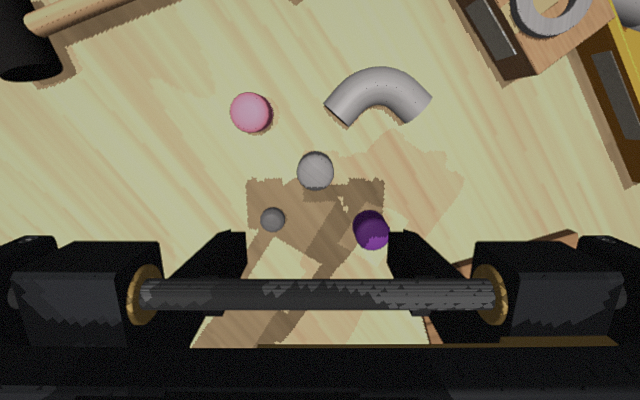

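The wrist view shows the steel cap at (316,171). The small cap (272,220), purple (372,230), pink (250,112) and elbow (380,95) are all clear of the horizontal finger line. I'll centre over the cap and descend.

```bash
python3 -m pendant '[[[0.001,-0.003,0.025],[0,0,0]],[[0,0,0.025],[0,0,0]],[[0,0,0.025],[0,0,0]],[[0,0,0.025],[0,0,0]],[[0,0,0.025],[0,0,0]],[[0,0,0.025],[0,0,0]],[[0,0,0],[0,0,0]],[[0,0,0],[0,0,0]],[[0,0,0],[0,0,0]]]' 0.15
python3 - <<'E'
from fit import *
p,R=tool(); print(p.round(4)); v=wrist("w5")
print("cap",top(v,(.448,.308),.03,.031,.044));
E
python3 -m pendant '[[[0,0,0.02],[0,0,0]],[[0,0,0.02],[0,0,0]],[[0,0,0.01],[0,0,0]],[[0,0,0.006],[0,0,0]],[[0,0,0],[0,0,0]],[[0,0,0],[0,0,0]],[[0,0,0],[0,0,0]]]'
```

```text
time: 12.62
tool_pos: [0.4472, 0.3114, 0.0675]
ee_rot: [0.887, 0.462, 0.001, 0.0]
force: [0.6, 0.8, 0.9]
width: 0.848
gripper_force: 0.0
[0.4472 0.3114 0.0675]
cap (2946, array([0.4462, 0.3116]), 0.023, 'mean', array([0.4475, 0.3132, 0.0386]), 'zpct', array([0.035 , 0.0391, 0.0405]))
time: 13.25
tool_pos: [0.4473, 0.3114, 0.0113]
ee_rot: [0.887, 0.462, 0.001, 0.0]
force: [0.4, -0.0, -0.2]
width: 0.852
gripper_force: 0.0
```

```bash
python3 -m pendant '[[[0,0,0.005],[0,0,0]],[[0,0,0],[0,0,0]],[[0,0,0],[0,0,0]]]'
python3 -m pendant '[[[0,0,0],[0,0,0]],[[0,0,0],[0,0,0]],[[0,0,0],[0,0,0]],[[0,0,0],[0,0,0]],[[0,0,0],[0,0,0]],[[0,0,0],[0,0,0]],[[0,0,0],[0,0,0]],[[0,0,0],[0,0,0]]]' 1 55
python3 -m pendant '[[[0,0,-0.01],[0,0,0]],[[0,0,-0.02],[0,0,0]],[[0,0,-0.03],[0,0,0]],[[0,0,-0.03],[0,0,0]],[[0,0,-0.03],[0,0,0]],[[0,0,-0.03],[0,0,0]],[[0,0,0],[0,0,0]],[[0,0,0],[0,0,0]],[[0,0,0],[0,0,0]],[[0,0,0],[0,0,0]]]'
python3 - <<'E'
from fit import *
p,R=tool(); print(p.round(4)); v=wrist("w6")
X=cloud(v); L=(X-p)@R; v["R"]
m=(abs(L[...,0])<.03)&(abs(L[...,1])<.03)&(L[...,2]<-.02)&(L[...,2]>-.05); Q=L[m]
print(len(Q),Q.min(0),Q.max(0)); 
T=Q[Q[:,2]<np.percentile(Q[:,2],5)+.005]; print(len(T),circ(T[:,:2]),cv2.minEnclosingCircle(T[:,:2].astype(np.float32)))
E
```

```text
time: 13.5
tool_pos: [0.4463, 0.311, 0.0052]
ee_rot: [0.887, 0.462, 0.0, -0.0]
force: [0.1, -0.5, 0.2]
width: 0.848
gripper_force: 0.0
time: 14.17
tool_pos: [0.4465, 0.311, 0.0052]
ee_rot: [0.887, 0.462, 0.0, 0.0]
force: [0.8, -0.7, 1.3]
width: 0.491
gripper_force: 55.0
time: 15.0
tool_pos: [0.4448, 0.3104, 0.1532]
ee_rot: [0.887, 0.462, -0.002, -0.0]
force: [-0.7, -1.0, -1.8]
width: 0.484
gripper_force: 55.0
[0.4448 0.3104 0.1532]
6626 [-0.01654347 -0.0299961  -0.04994655] [ 0.02335932  0.0299952  -0.02001502]
622 (array([ 0.00998443, -0.00062983]), np.float64(0.02529316109361997)) ((0.009543396532535553, -5.317851901054382e-06), 0.030094439163804054)
```

View pics/w6.png

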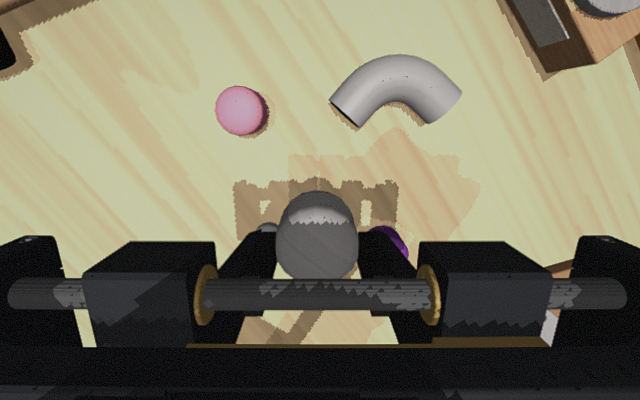

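The cap is held upright at (317,235) and the bystanders are untouched. Its front edge lies 23.4 mm along tool x, so it is centred in the hand to within 0.5 mm. Next is the spigot, first with an offset so the camera can see it.

```bash
python3 -m pendant '[[[-0.0209,0.0203,-0.004],[0,0,0]],[[-0.0209,0.0203,-0.004],[0,0,0]],[[-0.0209,0.0203,-0.004],[0,0,0]],[[-0.0209,0.0203,-0.004],[0,0,0]],[[-0.0209,0.0203,-0.004],[0,0,0]],[[-0.0209,0.0203,-0.004],[0,0,0]]]'
python3 -m pendant '[[[-0.0209,0.0203,-0.004],[0,0,0]],[[-0.0209,0.0203,-0.004],[0,0,0]],[[-0.0209,0.0203,-0.004],[0,0,0]],[[-0.0209,0.0203,-0.004],[0,0,0]],[[-0.0209,0.0203,-0.004],[0,0,0]],[[-0.0209,0.0203,-0.004],[0,0,0]],[[0,0,0],[0,0,0]],[[0,0,0],[0,0,0]],[[0,0,0],[0,0,0]],[[0,0,0],[0,0,0]]]'
cat > rel.py <<'E'
from fit import *
for k in range(3):
    p,R=tool(); v=wrist("wr")
    t=top(v,(.5295,.0068),.022,.062,.073); pl=top(v,(.5295,.0068),.062,.025,.031)
    print(p.round(4),t,pl[1:3])
    print("tool shift",(R.T@(np.r_[t[1],.068]-p)).round(4),"plate",(R.T@(np.r_[pl[1],.028]-p)).round(4))
    X=cloud(v); L=(X-p)@R; Q=L[(abs(L[...,0])<.03)&(abs(L[...,1])<.015)&(L[...,2]<-.02)&(L[...,2]>-.045)]
    print("cap front x",np.percentile(Q[:,0],99.5).round(4))
print(R.round(3))
E
python3 rel.py
```

```text
time: 15.55
tool_pos: [0.4732, 0.1371, 0.1778]
ee_rot: [0.887, 0.462, -0.001, -0.001]
force: [1.2, 0.4, -2.6]
width: 0.487
gripper_force: 55.0
time: 16.38
tool_pos: [0.5012, -0.033, 0.2021]
ee_rot: [0.887, 0.462, -0.001, -0.001]
force: [-0.2, -1.1, -2.8]
width: 0.486
gripper_force: 55.0
[ 0.5012 -0.033   0.2021] (665, array([0.5291, 0.0071]), 0.0151, 'mean', array([0.5294, 0.0073, 0.0669]), 'zpct', array([0.064 , 0.0673, 0.0689])) (array([0.5289, 0.0071]), 0.0552)
tool shift [0.0489 0.0002 0.1341] plate [4.880e-02 1.000e-04 1.741e-01]
cap front x 0.0229
[ 0.5013 -0.0329  0.2023] (662, array([0.529 , 0.0069]), 0.0149, 'mean', array([0.5293, 0.0073, 0.067 ]), 'zpct', array([0.0641, 0.0673, 0.069 ])) (array([0.5293, 0.0068]), 0.0552)
tool shift [4.850e-02 1.000e-04 1.343e-01] plate [0.0486 0.0005 0.1743]
cap front x 0.0228
[ 0.5015 -0.033   0.2025] (665, array([0.529, 0.007]), 0.015, 'mean', array([0.5293, 0.0073, 0.067 ]), 'zpct', array([0.0641, 0.0673, 0.0689])) (array([0.529 , 0.0071]), 0.0551)
tool shift [ 0.0485 -0.0002  0.1345] plate [ 0.0486 -0.0002  0.1745]
cap front x 0.023
[[ 0.572  0.82  -0.001]
 [ 0.82  -0.572  0.001]
 [-0.    -0.001 -1.   ]]
```

```bash
python3 -m pendant '[[[0.0243,0,0.01],[0,0,0]],[[0.0243,0,0.01],[0,0,0]],[[0,0,0.02],[0,0,0]],[[0,0,0.02],[0,0,0]],[[0,0,0.02],[0,0,0]],[[0,0,0.02],[0,0,0]],[[0,0,0.01],[0,0,0]],[[0,0,0.006],[0,0,0]],[[0,0,0],[0,0,0]],[[0,0,0],[0,0,0]]]'
python3 -m pendant '[[[0,0,0],[0,0,0]],[[0,0,0],[0,0,0]],[[0,0,0],[0,0,0]],[[0,0,0],[0,0,0]]]'
python3 - <<'E'
from look import *
for k in range(4):
    p,R=tool(); print(p.round(4),"target x,y .529 .007 ->",(R.T@(np.array([.529,.007,p[2]])-p)).round(4),arm.state()["force"].round(1)); v=wrist("w8")
X=cloud(v); L=(X-p)@R; Q=L[(abs(L[...,0])<.03)&(abs(L[...,1])<.015)&(L[...,2]<-.02)&(L[...,2]>-.045)]
print(np.percentile(Q[:,0],99.5).round(4))
Q=X[(abs(X[...,2]-.028)<.003)&(np.hypot(X[...,0]-.529,X[...,1]-.007)<.062)]; r=np.hypot(Q[:,0]-.529,Q[:,1]-.007);  print(len(Q),r.max())
E
```

```text
time: 17.37
tool_pos: [0.5303, 0.0057, 0.0877]
ee_rot: [0.887, 0.462, 0.0, 0.0]
force: [-0.2, -0.3, -1.3]
width: 0.49
gripper_force: 55.0
time: 17.7
tool_pos: [0.5303, 0.0055, 0.0878]
ee_rot: [0.887, 0.462, 0.0, 0.0]
force: [-0.3, -0.4, -2.9]
width: 0.493
gripper_force: 55.0
[0.5303 0.0055 0.0878] target x,y .529 .007 -> [ 0.0005 -0.0019 -0.    ] [-0.3 -0.4 -2.9]
[0.5302 0.0056 0.0876] target x,y .529 .007 -> [ 0.0005 -0.0018 -0.    ] [-0.3  0.6 -2. ]
[0.53   0.0056 0.0875] target x,y .529 .007 -> [ 0.0006 -0.0017 -0.    ] [ 0.4  0.8 -2.4]
[0.53   0.0056 0.0874] target x,y .529 .007 -> [ 0.0006 -0.0016 -0.    ] [-0.1 -0.2 -1.8]
0.0229
7753 0.05506104154368214
```

```bash
python3 -m pendant '[[[0.0005,-0.0016,0.003],[0,0,0]],[[0,0,0.003],[0,0,0]],[[0,0,0.003],[0,0,0]],[[0,0,0],[0,0,0]],[[0,0,0],[0,0,0]],[[0,0,0],[0,0,0]],[[0,0,0],[0,0,0]],[[0,0,0],[0,0,0]]]'
cat > st.py <<'E'
from look import *
p,R=tool(); print(p.round(4),"err tool",(R.T@(np.array([.529,.007,p[2]])-p)).round(4)[:2],arm.state()["force"].round(1))
E
python3 st.py
```

```text
time: 18.57
tool_pos: [0.529, 0.0069, 0.0782]
ee_rot: [0.887, 0.462, 0.0, 0.0]
force: [0.6, -0.7, -2.8]
width: 0.484
gripper_force: 55.0
[0.529  0.0069 0.0782] err tool [0.0001 0.    ] [ 0.6 -0.7 -2.8]
```

```bash
python3 -m pendant '[[[0,0,0.003],[0,0,0]],[[0,0,0.003],[0,0,0]],[[0,0,0.003],[0,0,0]],[[0,0,0.002],[0,0,0]],[[0,0,0],[0,0,0]],[[0,0,0],[0,0,0]],[[0,0,0],[0,0,0]]]'
python3 st.py
```

```text
time: 19.15
tool_pos: [0.5288, 0.007, 0.0671]
ee_rot: [0.887, 0.462, -0.0, -0.0]
force: [-0.6, 1.0, -3.0]
width: 0.487
gripper_force: 55.0
[0.5288 0.007  0.0671] err tool [0.0001 0.0001] [-0.6  1.  -3. ]
```

```bash
python3 -m pendant '[[[0,0,0.003],[0,0,0]],[[0,0,0.003],[0,0,0]],[[0,0,0.003],[0,0,0]],[[0,0,0.003],[0,0,0]],[[0,0,0],[0,0,0]],[[0,0,0],[0,0,0]]]'
python3 st.py
python3 -m pendant '[[[0,0,0.002],[0,0,0]],[[0,0,0.002],[0,0,0]],[[0,0,0.002],[0,0,0]],[[0,0,0],[0,0,0]],[[0,0,0],[0,0,0]]]' - 60
python3 st.py
```

```text
time: 19.65
tool_pos: [0.5289, 0.0069, 0.0549]
ee_rot: [0.887, 0.462, 0.0, 0.0]
force: [0.4, -1.5, -2.5]
width: 0.49
gripper_force: 55.0
[0.5289 0.0069 0.0549] err tool [ 0.0002 -0.    ] [ 0.4 -1.5 -2.5]
time: 20.07
tool_pos: [0.5305, 0.0066, 0.0505]
ee_rot: [0.887, 0.462, 0.001, 0.001]
force: [1.7, -0.3, 6.0]
width: 0.483
gripper_force: 60.0
[0.5305 0.0066 0.0505] err tool [-0.0005 -0.0014] [ 1.7 -0.3  6. ]
```

```bash
python3 -m pendant '[[[0,0,0.002],[0,0,0]],[[0,0,0.002],[0,0,0]],[[0,0,0],[0,0,0]],[[0,0,0],[0,0,0]]]'
python3 -m pendant '[[[0,0,0.002],[0,0,0]],[[0,0,0.001],[0,0,0]],[[0,0,0],[0,0,0]],[[0,0,0],[0,0,0]]]'
python3 -m pendant '[[[0,0,0.002],[0,0,0]],[[0,0,0.001],[0,0,0]],[[0,0,0],[0,0,0]],[[0,0,0],[0,0,0]]]'
python3 st.py
```

```text
time: 20.4
tool_pos: [0.5299, 0.0066, 0.0458]
ee_rot: [0.887, 0.462, 0.001, 0.001]
force: [2.5, -1.6, -0.5]
width: 0.487
gripper_force: 60.0
time: 20.73
tool_pos: [0.5291, 0.0069, 0.0411]
ee_rot: [0.887, 0.462, 0.0, 0.0]
force: [7.6, -1.4, -9.8]
width: 0.481
gripper_force: 60.0
time: 21.07
tool_pos: [0.529, 0.0069, 0.0393]
ee_rot: [0.887, 0.462, 0.0, 0.0]
force: [1.8, -1.1, 3.3]
width: 0.486
gripper_force: 60.0
[0.529  0.0069 0.0393] err tool [ 0.0001 -0.    ] [ 1.8 -1.1  3.3]
```

```bash
python3 -m pendant '[[[0,0,0.001],[0,0,0]],[[0,0,0.001],[0,0,0]],[[0,0,0],[0,0,0]],[[0,0,0],[0,0,0]]]'
python3 -m pendant '[[[0,0,0.001],[0,0,0]],[[0,0,0],[0,0,0]],[[0,0,0],[0,0,0]],[[0,0,0],[0,0,0]]]'
python3 st.py
```

```text
time: 21.4
tool_pos: [0.529, 0.0069, 0.0374]
ee_rot: [0.887, 0.462, 0.0, 0.0]
force: [0.7, -1.0, 5.0]
width: 0.489
gripper_force: 60.0
time: 21.73
tool_pos: [0.5291, 0.0069, 0.0371]
ee_rot: [0.887, 0.462, 0.0, 0.0]
force: [-1.3, -1.5, 11.0]
width: 0.488
gripper_force: 60.0
[0.5291 0.0069 0.0371] err tool [ 0.     -0.0001] [-1.3 -1.5 11. ]
```

```bash
python3 -m pendant '[[[0,0,0.0005],[0,0,0]],[[0,0,0],[0,0,0]],[[0,0,0],[0,0,0]],[[0,0,0],[0,0,0]],[[0,0,0],[0,0,0]],[[0,0,0],[0,0,0]]]'
python3 - <<'E'
from fit import *
p,R=tool(); v=wrist("w9"); X=cloud(v); L=(X-p)@R
Q=X[(abs(L[...,0])<.03)&(abs(L[...,1])<.008)&(X[...,2]>.05)&(X[...,2]<.08)]
print("cap z pct",np.percentile(Q[:,2],[50,90,99]).round(4)); 
m=arm.camera_model("scene"); q,d=arm.capture("scene"); Y=cloud(dict(d=d,K=m["camera_matrix"],D=m["distortion"],R=m["R"],t=m["t"]))
Q=Y[120:200,140:220].reshape(-1,3);Q=Q[(np.hypot(Q[:,0]-.453,Q[:,1]+.348)<.05)&(Q[:,2]>.06)]; print("tube",len(Q),Q[:,2].max(),Q.mean(0))
cv2.imwrite("pics/s9.png",cv2.resize(q[100:260,120:480],None,fx=2,fy=2))
E
python3 st.py
```

```text
time: 22.23
tool_pos: [0.5291, 0.0069, 0.037]
ee_rot: [0.887, 0.462, 0.0, 0.0]
force: [-2.6, -0.1, 15.5]
width: 0.491
gripper_force: 60.0
cap z pct [0.0714 0.0723 0.073 ]
tube 290 0.08808545134638293 [ 0.45276783 -0.34527581  0.07362348]
[0.5291 0.0069 0.037 ] err tool [-0.     -0.0001] [-3.2 -0.2 14.8]
```

View pics/w9.png

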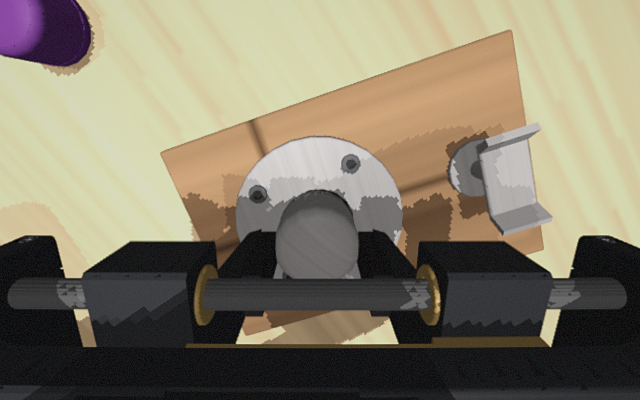

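The cap sits centred on the flange at (317,235), with its top at about 72 mm as expected when fully home. It is held with about 15 N at 22 s, and the tube is still standing in the bin.

```bash
python3 -c "
from workcell import arm
print(arm.close_job())"
```

```text
the job is handed in; nothing more can be done
None
```

The tube offcut stands released in the yellow bin, and the blanking cap is clicked on and held fully home at about 15 N. The job was handed in at about 22 s; the hand-in returned no verdict.

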